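# Hold the loupe in focus over the chipped specimen

## Robot

A 6-joint arm with a two-finger parallel gripper is mounted at the origin on a cart in front of the work surface, level with it; the furniture and walls round the work are solid. World frame = base frame: x ahead of the robot, y to its left, z up, the work surface at z = 0. Lengths are in m, angles in rad, forces in N, time in s.
With the tool pointing down it reaches from about 0.225 to 0.875 m from the base axis. Payload 3.4 kg.
Tool frame: the origin (TCP) lies on the centre line of the jaws, within the pads' length; the fingertips stand 22 mm ahead of it and the grasp point (between the pads) lies 3 mm ahead of it; z points along the fingers, y is the line along which they close (so a half turn about z gives the same grasp; the last joint's range is limited). The gripper opens to 85 mm and grips with 20 to 120 N. Pads are 22 mm wide; open, the fingers measure 114 mm over their backs; the gripper's body (76 mm by 85 mm) begins 54 mm behind the grasp point. The pads swing forward as they close: fully open they stand 13 mm farther back than shut.
Start: joints at [1.211, 0.276, 1.505, -0, 1.361, -0.121], TCP at [0.136, 0.559, 0.253] pointing down, gripper open.
Joint ranges: [-2.89, 2.89], [-0.75, 2.08], [0.22, 2.7], [-1.18, 4.32], [0.11, 2.71], [-2.7, 2.7]. Speed limits (rad/s): [2.57, 2.57, 3.14, 3.14, 3.14, 3.14].

## Interface

Orientations are given as a unit quaternion [w, x, y, z].
In Python, from rig import manip, viewer gives the robot as it stands (manip), with the cameras (viewer).
- The arm moves only by the shell command python3 steer.py 'ROWS' [OPENING] [FORCE]. ROWS is a JSON list that holds a single list of rows (three levels of brackets), with 1 to 5 rows, each of 4 numbers: dx, dy, dz in m, then a turn about the tool's z in rad; each row shifts and turns the commanded pose from where the row before left it, along the tool's axes as they then stand; what a row does not reach is not made up. A row lasts 1/12 s, in which the tool goes at most 0.0417 m and 0.125 rad, less where a joint would pass 70% of its speed; a pose out of reach is approached as far as the arm can. OPENING is the finger opening in m, set as the command begins (- or left out keeps the last). The fingers move at their own pace and stop on an object; FORCE is the grip in N (left out, the last holds). Time passes only in rows, so rows that do not move let the fingers close. It prints the time, the measured TCP pose, the force, the opening and the grip force at its end. Input that does not fit is refused with a message, and nothing moves.
- manip.get_state(): the state, without advancing time (a new reading comes with each control period).
- viewer.get_image(name): name is "side" or "top"; returns a dict with "img" (384x512x3 uint8, red, green, blue), "camera_matrix" (3x3 intrinsics, pixels), "T" (4x4, takes a point from camera to world coordinates). Camera axes: x right, y down, z forward; pixel columns grow to the right and rows downward; lengths in m; the calibration is good to about 2 mm. A picture is of the moment at which its call begins. There is no depth.
- manip.sign_off(): hands the job in; it is judged then, once.
The state is a dict: "clock": time; "qpos": joint angles; "qd": joint speeds; "effort": joint torques, N m; "position": TCP position; "ee_rot": TCP orientation; "contact_force": force on the tool from outside, world axes, zero at the start; "moment": the same for the moment, N m; "width": finger opening in m; "gripper_force": force on a finger pad.
Only numpy, scipy, OpenCV 4.12 (cv2) and the standard library are available. Lean on these libraries where they do the work, as an engineer would, in place of code of your own. Each camera call takes 0.05 s, during which the arm holds its last target. There are 200 camera calls.

## Task

Four resin-mounted specimens stand in the round polishing holder, and one of them has a big piece broken out of its top edge. Seat that chipped one upright, metal face up, right down in the ring nest of the inspection stand and let go of it, then take the loupe by its handle and hold it level and still, centred over the specimen, with its lens at the height of the pointer on the stand's column. Finish while still holding the loupe there in mid-air; do not drop anything, do not let the loupe touch the specimen or the stand, do not shift the pointer, and leave the other specimens and everything else where they are.

Things in the scene. Friction and masses are not known exactly. Their poses are not given: they have to be found in the camera images.
- chipped_mount: the chipped specimen: grey resin puck, 40 mm diameter, 26 mm tall, 60 g, metal sample in its top, a big piece broken out of its top edge; loose. Origin: centre of its underside, z up. The break faces its own -x: it starts 5 mm beside the axis and slopes down to 10 mm above the underside. Towards its own +y and -y the sides are whole over the full height: grip it there, closing along its y
- mount_1: a sound specimen: the same puck, 40 mm in diameter and 26 mm tall, whole all round; loose; origin at the centre of its underside
- mount_2: another sound specimen, same size; origin at the centre of its underside
- mount_3: another sound specimen, same size; origin at the centre of its underside
- holder: round aluminium polishing holder, 184 mm in diameter, 10 mm thick, low hub 15 mm high, fixed flat on the worktop; origin at the centre of its underside. Its four 44 mm through holes lie at x, y = +-41 mm of its own axes; the specimens stand in them on the worktop and rise 16 mm above the holder. Which specimen is in which hole varies
- stand: inspection stand, fixed: grey foot plate 205 x 100 x 12 mm (own x from -50 to +155 mm), on it a raised aluminium ring as nest, and a 14 mm steel column whose top is 152 mm above the worktop. Origin on the worktop under the nest's axis; own +x points from the nest to the column, whose axis is 120 mm from the nest's
- nest (a point): centre of the nest's floor, 12 mm above the worktop. The ring is 45 mm wide inside, 56 mm outside and 8 mm high, so a seated specimen's underside is at this point and its top 26 mm above it. Behind the stand rises a tall solid pillar (front face at x = 0.66 m, y = -0.04 to 0.31), and a beam hangs 0.64 m above the worktop at y = 0.31 to 0.35: keep wrist and elbow clear of both
- pointer_tip (a point): tip, at half thickness, of the pointer that marks the focal height: a 3 mm thick horizontal blade on a sliding collar on the column. It points at the nest's axis, its tip 75 mm from that axis, and is set 85 to 120 mm above the worktop; the collar slides if pushed with more than about 15 N
- loupe: hand loupe lying flat, loose, 170 g: steel rim 72 mm in diameter and 12 mm thick with a 64 mm glass lens, and a dark wooden handle. Origin under the lens centre, at the underside; z is the lens axis (up); the handle points to its own -x: a bar with flat upright sides, 16 mm wide (y), 14 mm thick (z), from x = -53 to -157 mm; balance point near x = -65 mm
- lens_centre (a point): centre of the loupe's lens, 6 mm above the loupe's underside
- handle_grip (a point): a good place to grip the loupe's handle, 85 mm from the lens axis, at half the handle's thickness (7 mm above the underside); fingers close along the loupe's y
- eyepiece_spare: bystander: black spare eyepiece, 40 mm in diameter, 42 mm tall, loose; origin at the centre of its underside
- bench_timer: bystander: white bench timer 66 x 66 x 20 mm, loose; origin at the centre of its underside
- forceps_1: bystander: steel forceps lying flat, 125 mm long (own y), 8 mm high, loose; origin at the centre of the underside
- slide_pack: bystander: card box of slides, 30 x 82 x 26 mm, loose; origin at the centre of its underside
- objective_can: bystander: white can with a screw cap, 38 mm in diameter, 49 mm tall, loose; origin at the centre of its underside

How it is judged:
By the outcome, as a careful person would: the job done as asked, in the order asked, and still so for the second after the job is handed in, while the arm keeps its last pose, push and grip.
It also fails if it takes over 70 s, if anything falls off the work surface, if the arm or the gripper's body presses on something with over 40 N, if the wrist force passes 120 N, or if a joint passes its speed limit or range.

## Working session

There is one attempt and no reset: what is moved stays moved. The work goes in short steps, Python scripts to look and compute and a shell command to move; the robot and the scene stay as the last step left them, time stands still between calls to the robot, and variables do not carry over. Pictures are saved under pics/ and viewed, at most 10 in all, crops included, and the job is handed in when it is done.

```bash
ls; mkdir -p pics
python3 - <<'E'
from rig import manip, viewer
import cv2,numpy as np
np.set_printoptions(precision=4,suppress=True)
s=manip.get_state();print(s)
for n in("side","top"):
    r=viewer.get_image(n);cv2.imwrite(f"pics/{n}0.png",cv2.resize(r["img"][:,:,::-1],None,fx=1.5,fy=1.5,interpolation=cv2.INTER_CUBIC));print(n,r["camera_matrix"],r["T"])
    np.savez(f"{n}0.npz",**r)
E
```

```text
pics
rig.py
steer.py
{'clock': 0.0, 'qpos': array([ 1.211 ,  0.2766,  1.5061,  0.    ,  1.3607, -0.121 ]), 'qd': array([ 0.0025,  0.0007, -0.0001, -0.0001, -0.0004, -0.0018]), 'effort': array([  0.0007, -41.6766, -24.5816,   0.    ,   0.0109,  -0.    ]), 'position': array([0.1358, 0.5582, 0.2524]), 'ee_rot': array([-0.0002,  0.1191,  0.9929, -0.0009]), 'contact_force': array([-0.3187, -0.4554, -0.4382]), 'moment': array([-0.0138,  0.0073, -0.0089]), 'gripper_force': 0.0, 'width': 0.08500852925330754}
side [[407.6617   0.     250.5808]
 [  0.     407.6617 190.9795]
 [  0.       0.       1.    ]] [[-0.8937 -0.2155  0.3935  0.0488]
 [-0.4479  0.3781 -0.8102  0.9419]
 [ 0.0258 -0.9004 -0.4344  0.6307]
 [ 0.      0.      0.      1.    ]]
top [[371.4396   0.     253.1998]
 [  0.     371.4396 188.6048]
 [  0.       0.       1.    ]] [[ 0.0134 -0.9816  0.1905  0.3205]
 [-0.9999 -0.0133  0.0014 -0.0336]
 [ 0.0012 -0.1905 -0.9817  1.19  ]
 [ 0.      0.      0.      1.    ]]
```

View pics/top0.png

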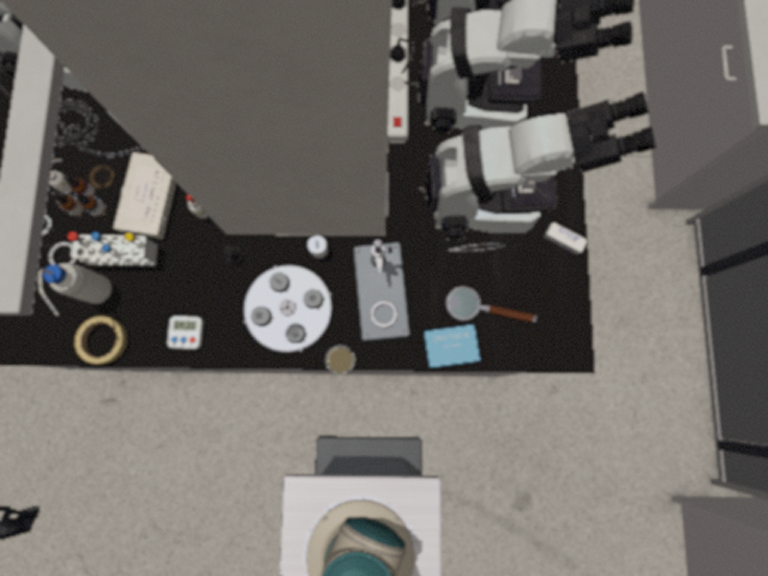

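View pics/side0.png

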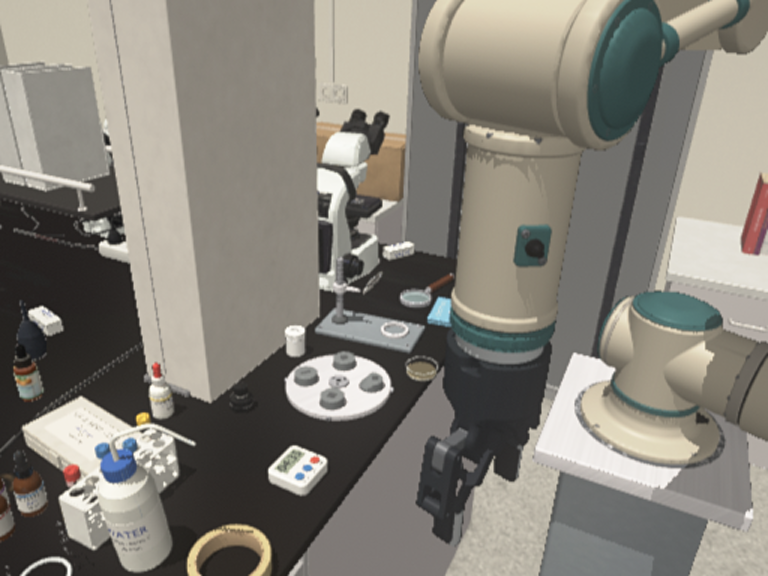

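The top view (1.5x) shows the holder at about (288,308), the nest ring at (384,314) and the loupe lens at (464,303) with its handle to the right. The side view shows the holder at (339,385) and the pointer on the column near (345,300). I'll zoom in to find the chip and refine these.

```bash
cat > h.py <<'E'
import numpy as np,cv2
def load(n): return np.load(n+".npz")
def ray(r,u,v,z):
    "pixel -> world at height z"
    d=r["T"][:3,:3]@np.linalg.solve(r["camera_matrix"],[u,v,1.]);o=r["T"][:3,3]
    return o+d*(z-o[2])/d[2]
def proj(r,p):
    c=np.linalg.inv(r["T"])@np.append(p,1);q=r["camera_matrix"]@c[:3];return q[:2]/q[2]
def crop(r,u0,v0,u1,v1,f,name):
    cv2.imwrite(name,cv2.resize(r["img"][v0:v1,u0:u1,::-1],None,fx=f,fy=f,interpolation=cv2.INTER_CUBIC))
E
python3 - <<'E'
from h import *
t=load("top0");s=load("side0")
crop(t,155,150,365,250,3.8,"pics/tc.png")
crop(s,180,150,310,285,4.4,"pics/sc.png")
for u,v,z in[(288/1.5,308/1.5,.01),(384/1.5,314/1.5,.02),(464/1.5,303/1.5,.012)]:print(ray(t,u,v,z))
for u,v,z in[(339/1.5,385/1.5,.01),(395/1.5,329/1.5,.02),(416/1.5,298/1.5,.012)]:print(ray(s,u,v,z))
E
```

```text
[0.4921019  0.16363696 0.01      ]
[ 0.48058027 -0.04171082  0.02      ]
[ 0.50770045 -0.21260607  0.012     ]
[0.48962482 0.17026773 0.01      ]
[ 0.48021746 -0.04018075  0.02      ]
[ 0.50389784 -0.2035419   0.012     ]
```

View pics/tc.png

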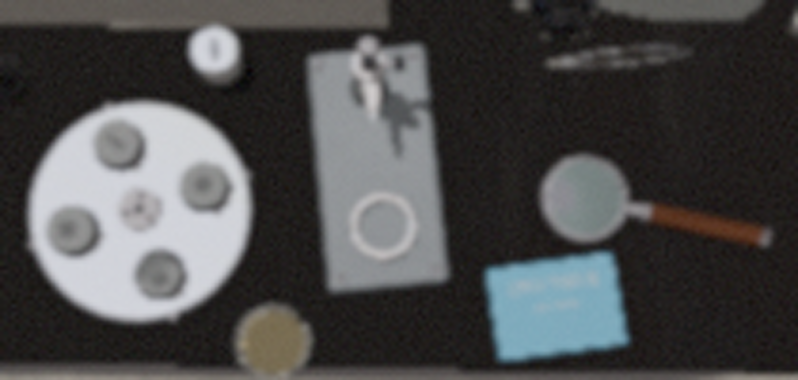

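View pics/sc.png

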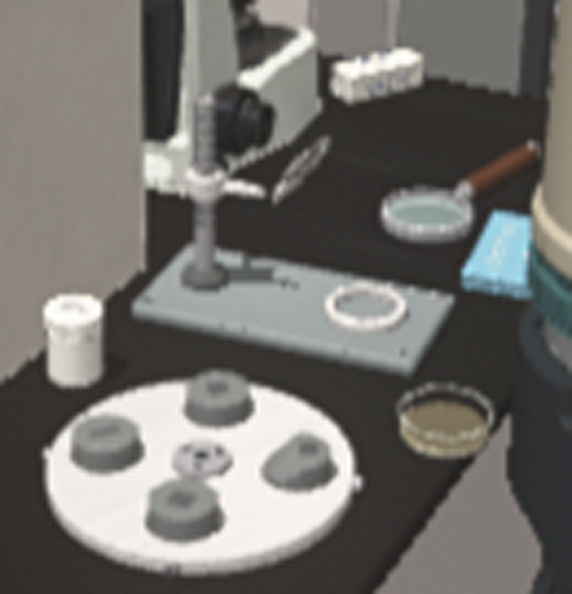

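The chipped mount is the holder's low-x one: side crop (300,462), top crop (160,274). Its slope faces left in the side view, roughly world +x/+y. The pointer tip is near side crop (264,192). Next come circle fits and magnified details.

```bash
cat > fit.py <<'E'
from h import *
from scipy.optimize import least_squares
def circ(r,mask,z,R,flip=False):
    c=max(cv2.findContours(mask.astype(np.uint8),cv2.RETR_EXTERNAL,cv2.CHAIN_APPROX_NONE)[0],key=cv2.contourArea)[:,0]
    P=np.array([ray(r,u,v,z)[:2] for u,v in c])
    f=lambda p:np.hypot(*(P-p[:2]).T)-p[2]
    q=least_squares(f,[*P.mean(0),R],loss="soft_l1",f_scale=.002).x
    return q,len(P)
E
python3 - <<'E'
from fit import *
t=load("top0");s=load("side0")
T=[];
for r,(u0,v0,u1,v1) in((s,(260+0-79,230,266,284)),(t,(160,172,224,238))):
    g=r["img"].astype(int).min(2)>130
    m=np.zeros_like(g);m[v0:v1,u0:u1]=g[v0:v1,u0:u1]
    print("holder",circ(r,m,.01,.092))
for r,(u0,v0,u1,v1) in((s,(252,212,275,228)),(t,(243,197,269,221))):
    print("ring px");g=r["img"].astype(int).min(2)>175
    m=np.zeros_like(g);m[v0:v1,u0:u1]=g[v0:v1,u0:u1]
    print("ring",circ(r,m,.02,.028))
def z(r,u0,v0,n,m):return cv2.resize(r["img"][v0:v0+m,u0:u0+n,::-1],(400,300),interpolation=cv2.INTER_CUBIC)
a=np.vstack([np.hstack([z(s,232,244,28,21),z(t,185,210,28,21)]),np.hstack([z(s,215,170,40,30),z(t,236,155,40,30)])])
cv2.imwrite("pics/det.png",a)
E
```

```text
holder (array([0.49311017, 0.16832041, 0.09456239]), 167)
holder (array([0.49406049, 0.16580933, 0.09192611]), 161)
ring px
ring (array([ 0.48373969, -0.04027942,  0.02916245]), 42)
ring px
ring (array([ 0.48268333, -0.03937454,  0.02437759]), 40)
```

View pics/det.png

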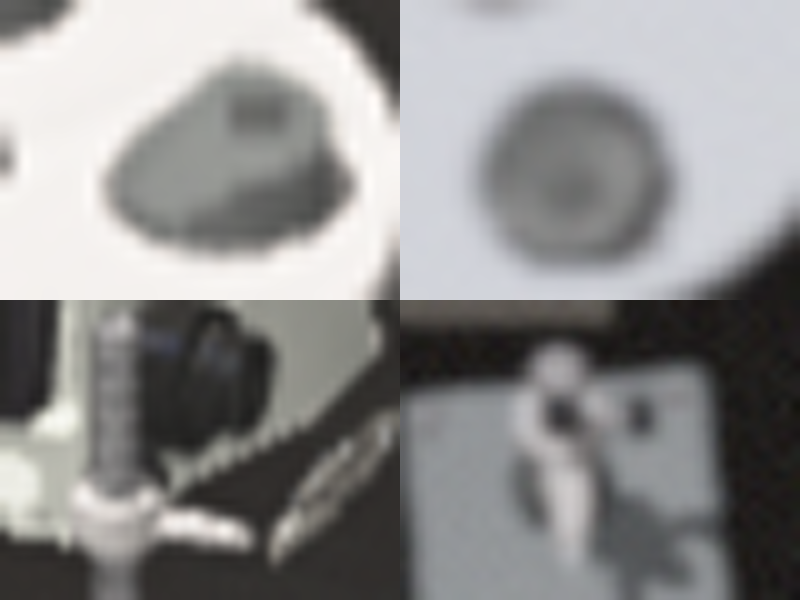

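The detail picture shows the slope descending to the left in the side view. The pointer tip is at side px (239.5,193.5) and top px (252.5,181). I'll fit the puck by rendering its model, and measure the stand yaw, pointer height and loupe.

```bash
cat > puck.py <<'E'
from fit import *
th=np.radians(np.arange(0,360,4))
C=np.c_[.02*np.cos(th),.02*np.sin(th)]
def zt(x):return np.where(x<-.005,.026+(x+.005)*16/15,.026)
y5=np.sqrt(.02**2-.005**2)
TOP=[(x,y,.026) for x,y in C if x>-.005]+[(-.005,-y5,.026),(-.005,y5,.026)]
SL=[(x,y,zt(x)) for x,y in C if x<-.005]+[(-.005,-y5,.026),(-.005,y5,.026)]
def render(r,p,z0,zb,box,S=8):
    u0,v0,u1,v1=box;c,s_=np.cos(p[2]),np.sin(p[2])
    def px(L):
        return np.array([(proj(r,(p[0]+c*a-s_*b,p[1]+s_*a+c*b,z0+d))+.5-[u0,v0])*S for a,b,d in L],np.float32)
    hull=lambda L:cv2.convexHull(px(L)).astype(np.int32)
    im=np.zeros(((v1-v0)*S,(u1-u0)*S,3),np.float32)
    cv2.fillPoly(im,[hull(TOP+SL+[(x,y,zb) for x,y in C])],(1,0,0))
    # slope visible?
    n=np.array([-16*c,-16*s_,15.]);
    if n@(r["T"][:3,3]-[p[0],p[1],z0+.02])>0: cv2.fillPoly(im,[hull(SL)],(0,1,0))
    cv2.fillPoly(im,[hull(TOP)],(0,0,1))
    return cv2.resize(im,(u1-u0,v1-v0),interpolation=cv2.INTER_AREA)
def cost(r,p,z0,zb,box):
    u0,v0,u1,v1=box
    I=r["img"][v0:v1,u0:u1].astype(float).mean(2).ravel()
    M=cv2.GaussianBlur(render(r,p,z0,zb,box),(0,0),.6).reshape(-1,3);A=np.c_[M,1-M.sum(1)]
    k,*_=np.linalg.lstsq(A,I,rcond=None);return ((A@k-I)**2).mean(),k
E
python3 - <<'E'
from puck import *
from scipy.optimize import minimize
t=load("top0");s=load("side0")
b=(236,246,260,264);R=[]
for y0 in np.arange(-3.1,3.1,.4):
    q=minimize(lambda p:cost(s,p,0,.010,b)[0],[.446,.152,y0],method="Nelder-Mead",options=dict(initial_simplex=[[.446,.152,y0],[.45,.152,y0],[.446,.156,y0],[.446,.152,y0+.3]],maxiter=120))
    R.append((q.fun,*q.x))
R.sort();print(np.round(R[:5],4),cost(s,R[0][1:],0,.01,b)[1])
for f,c in((3.8,[(120,144),(205,186),(74,231),(160,274)]),):
    for x,y in c: print("mount",ray(t,155+x/f-.4,150+y/f-.4,.026))
for x,y in((185+17,210+17.5),):pass
e=lambda x,y,z=.012:ray(t,155+x/3.8-.4,150+y/3.8-.4,z)[:2]
for a,c in(((330,292),(308,58)),((447,280),(424,45))):
    d=e(*c)-e(*a);print("yaw",np.arctan2(d[1],d[0]),np.hypot(*d))
corn=[e(330,292),e(447,280),e(308,58),e(424,45)];print("plate",corn,np.mean(corn,0))
for h in(.085,.095,.105,.115):print(h,ray(s,239.5,193.5,h),ray(t,252.5,181,h))
print("handle end",e(768,238,.007),e(650,212,.007))
for r,z_,pts in((s,.012,None),(t,.012,None)):
    u,v=proj(r,(.506,-.208,.012));print("lens px",u,v)
for z_ in(.012,):
    print("lens side",ray(s,180+427/4.4-.4,150+212/4.4-.4,z_),"top",e(585,198,.012))
E
```

```text
[[ 1.0434397e+03  4.4020000e-01  1.4460000e-01  3.2946000e+00]
 [ 1.0434456e+03  4.4020000e-01  1.4450000e-01  3.3361000e+00]
 [ 1.0454385e+03  4.4010000e-01  1.4450000e-01  3.3000000e+00]
 [ 1.0456712e+03  4.4010000e-01  1.4470000e-01 -3.0036000e+00]
 [ 1.0463025e+03  4.4000000e-01  1.4450000e-01  3.3460000e+00]] [108.72929809 133.59575652 143.68827706 229.45839242]
mount [0.54701983 0.1821201  0.026     ]
mount [0.51223373 0.10940794 0.026     ]
mount [0.47290578 0.2167936  0.026     ]
mount [0.43812998 0.14388419 0.026     ]
yaw 0.1131726428079621 0.20221252832824085
yaw 0.1011993370927138 0.20356542989321813
plate [array([0.4264364 , 0.00369719]), array([ 0.43776049, -0.09380314]), array([0.62735533, 0.0265333 ]), array([ 0.64028442, -0.0732376 ])] [ 0.53295916 -0.03420256]
0.085 [ 0.56451356 -0.04351495  0.085     ] [ 0.55840777 -0.02957535  0.085     ]
0.095 [ 0.55506321 -0.0254571   0.095     ] [ 0.55625445 -0.0296116   0.095     ]
0.105 [ 0.54561286 -0.00739924  0.105     ] [ 0.55410112 -0.02964784  0.105     ]
0.115 [0.53616251 0.01065861 0.115     ] [ 0.55194779 -0.02968409  0.115     ]
handle end [ 0.47736139 -0.36473691] [ 0.49817306 -0.26569857]
lens px 277.2821170126434 198.01043322301797
lens px 307.905510182525 202.50473698496174
lens side [ 0.50857007 -0.20851953  0.012     ] top [ 0.50862341 -0.21009822]
```

The chipped mount is near (0.439,0.145), the nest (0.482,-0.040), the pointer about 0.092 high, and the lens (0.5085,-0.2095) with loupe yaw about 1.37. All agree with the given sizes. I'll refine the chip yaw using a cleaner window.

Run:
```python
from puck import *
from scipy.optimize import minimize
s=load("side0");t=load("top0")
for r,b in((s,(237,246,257,263)),(t,(186,213,206,231))):
    R=[]
    for y0 in np.arange(-3.1,3.1,.5):
        q=minimize(lambda p:cost(r,p,0,.010,b)[0],[.442,.146,y0],method="Nelder-Mead",options=dict(initial_simplex=[[.442,.146,y0],[.446,.146,y0],[.442,.15,y0],[.442,.146,y0+.3]],maxiter=120))
        R.append((q.fun,*q.x))
    R.sort();print(np.round(R[:5],4))
    print(cost(r,R[0][1:],0,.01,b)[1])
```

```text
[[ 3.512386e+02  4.401000e-01  1.446000e-01  3.345800e+00]
 [ 3.519694e+02  4.399000e-01  1.447000e-01  3.379400e+00]
 [ 3.521000e+02  4.399000e-01  1.447000e-01  3.388400e+00]
 [ 3.525522e+02  4.398000e-01  1.446000e-01 -2.902800e+00]
 [ 3.537083e+02  4.401000e-01  1.447000e-01 -2.933500e+00]]
[107.39725556 136.40612598 143.17589906 239.41574468]
[[73.472   0.4387  0.1442  1.9625]
 [74.7912  0.4382  0.1448 -0.3525]
 [75.0457  0.4391  0.1444  2.3519]
 [79.404   0.4383  0.1443  0.109 ]
 [80.7639  0.4385  0.1441  1.3787]]
[ 54.88099759 121.32939447 121.90971868 208.0118093 ]
```

```bash
cat > go.py <<'E'
import sys
from rig import manip, viewer
from scipy.spatial.transform import Rotation as R
import numpy as np
np.set_printoptions(precision=4,suppress=True)
s=manip.get_state();q=s["ee_rot"];r=R.from_quat([*q[1:],q[0]]);p=np.array(s["position"])
y=r.as_matrix()[:,1];print("pos",p,"y-ang",np.arctan2(y[1],y[0]),"tilt",r.as_matrix()[:,2],"F",s["contact_force"],"w",s["width"])
if len(sys.argv)>3: print("tool delta",r.inv().apply(np.array(list(map(float,sys.argv[1:4])))-p))
E
python3 steer.py '[[[0, 0, 0, -0.115], [0, 0, 0, -0.115], [0, 0, 0, -0.115], [0, 0, 0, -0.115], [0, 0, 0, 0]]]' 0.062 30; python3 go.py .4395 .1447 .12
```

```text
clock: 0.52
position: [0.1359, 0.5584, 0.2528]
ee_rot: [-0.0, -0.111, 0.994, -0.0]
contact_force: [0.5, 0.2, 0.4]
width: 0.0618
gripper_force: 0.0
pos [0.1359 0.5584 0.2528] y-ang 1.7937951490851465 tilt [-0.0004 -0.001  -1.    ] F [0.5351 0.1986 0.418 ] w 0.06179074966095189
tool delta [-0.2047 -0.4705  0.1331]
```

```bash
python3 steer.py '[[[-0.0146, -0.0336, 0, 0], [-0.0146, -0.0336, 0, 0], [-0.0146, -0.0336, 0, 0], [-0.0146, -0.0336, 0, 0], [-0.0146, -0.0336, 0, 0]]]' >/dev/null; python3 steer.py '[[[-0.0146, -0.0336, 0, 0], [-0.0146, -0.0336, 0, 0], [-0.0146, -0.0336, 0, 0], [-0.0146, -0.0336, 0, 0], [-0.0146, -0.0336, 0, 0]]]'>/dev/null; python3 steer.py '[[[-0.0146, -0.0336, 0, 0], [-0.0146, -0.0336, 0, 0], [-0.0146, -0.0336, 0, 0], [-0.0146, -0.0336, 0, 0], [0, 0, 0, 0]]]'; python3 go.py .4395 .1447 .12
```

```text
clock: 1.77
position: [0.4426, 0.1397, 0.2532]
ee_rot: [0.001, -0.106, 0.994, -0.002]
contact_force: [0.6, 0.2, 1.4]
width: 0.0617
gripper_force: 0.0
pos [0.4426 0.1397 0.2532] y-ang 1.7831053709925093 tilt [ 0.0032 -0.0035 -1.    ] F [0.6444 0.1674 1.3639] w 0.06165048528754417
tool delta [0.0023 0.0061 0.1332]
```

```bash
python3 steer.py '[[[0, 0, 0.035, 0], [0, 0, 0.035, 0], [0, 0, 0.035, 0], [0, 0, 0.03, 0], [0, 0, 0, 0]]]'; python3 go.py .4395 .1447 .06; python3 steer.py '[[[0, 0, 0, 0], [0, 0, 0, 0]]]' >/dev/null; python3 go.py .4395 .1447 .06
python3 - <<'E'
from rig import manip, viewer
from h import *
r=viewer.get_image("side");np.savez("side1.npz",**r)
u=viewer.get_image("top");np.savez("top1.npz",**u)
a=[cv2.resize(i["img"][v:v+66,x:x+66,::-1],(400,400),interpolation=cv2.INTER_CUBIC) for i,x,v in((r,215,210),(u,165,185))]
cv2.imwrite("pics/g1.png",np.hstack(a))
E
```

```text
clock: 2.18
position: [0.4338, 0.144, 0.1134]
ee_rot: [-0.006, -0.109, 0.994, -0.0]
contact_force: [-0.6, 0.3, 0.3]
width: 0.0617
gripper_force: 0.0
pos [0.4338 0.144  0.1134] y-ang 1.789312455746192 tilt [-0.0123 -0.0019 -0.9999] F [-0.5641  0.3235  0.3406] w 0.06174461199975173
tool delta [-0.0064 -0.0006  0.0533]
pos [0.4398 0.1451 0.1196] y-ang 1.7911451091022685 tilt [ 0.0022  0.0005 -1.    ] F [ 0.1939 -0.3398  0.6988] w 0.061961590170372484
tool delta [ 0.0005 -0.0003  0.0596]
```

View pics/g1.png

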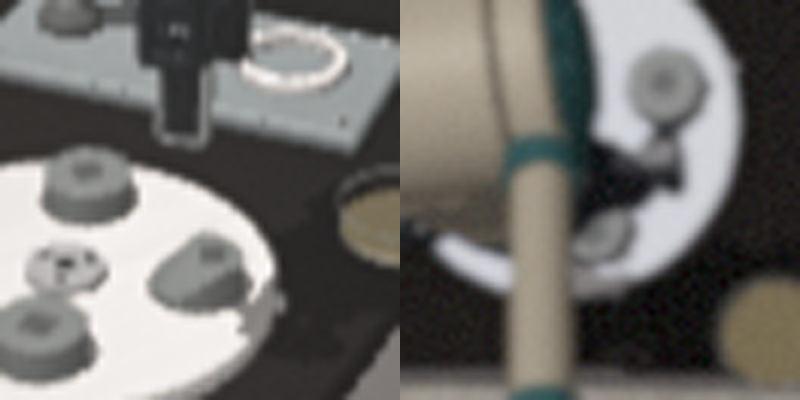

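The picture shows the gripper straddling the chipped mount's axis (side crop, fingertip at (183,140), mount at (205,270)). I'm going down.

```bash
python3 steer.py '[[[0, 0, 0.02, 0], [0, 0, 0.02, 0], [0, 0, 0.02, 0], [0, 0, 0.015, 0], [0, 0, 0, 0]]]'>/dev/null; python3 steer.py '[[[0, 0, 0.005, 0], [0, 0, 0, 0], [0, 0, 0, 0]]]'; python3 go.py .4395 .1447 .034
```

```text
clock: 3.12
position: [0.4397, 0.1448, 0.0395]
ee_rot: [0.001, -0.11, 0.994, 0.0]
contact_force: [0.1, 0.8, -0.4]
width: 0.0618
gripper_force: 0.0
pos [0.4397 0.1448 0.0395] y-ang 1.7919315320548461 tilt [ 0.0025  0.0005 -1.    ] F [ 0.0748  0.7705 -0.4215] w 0.06178912428240861
tool delta [ 0.0003 -0.0001  0.0055]
```

```bash
python3 steer.py '[[[0, 0, 0.0045, 0], [0, 0, 0, 0], [0, 0, 0, 0]]]'; python3 steer.py '[[[0, 0, 0, 0], [0, 0, 0, 0], [0, 0, 0, 0], [0, 0, 0, 0], [0, 0, 0, 0]]]' 0.030 45; python3 steer.py '[[[0, 0, 0, 0], [0, 0, 0, 0], [0, 0, 0, 0]]]'; python3 go.py
```

```text
clock: 3.37
position: [0.4387, 0.1447, 0.034]
ee_rot: [0.0, -0.11, 0.994, 0.0]
contact_force: [0.2, -0.3, 0.2]
width: 0.0617
gripper_force: 0.0
clock: 3.78
position: [0.4389, 0.1445, 0.0343]
ee_rot: [0.0, -0.11, 0.994, -0.0]
contact_force: [-0.9, -0.2, 4.6]
width: 0.0376
gripper_force: 44.5
clock: 4.03
position: [0.4389, 0.1445, 0.0344]
ee_rot: [0.0, -0.11, 0.994, -0.0]
contact_force: [-1.4, -1.0, 5.9]
width: 0.0378
gripper_force: 44.5
pos [0.4389 0.1445 0.0344] y-ang 1.7921446256477 tilt [ 0.0006 -0.0001 -1.    ] F [-1.3577 -0.996   5.8572] w 0.037831456948489973
```

```bash
python3 steer.py '[[[0, 0, -0.005, 0], [0, 0, -0.01, 0], [0, 0, -0.02, 0], [0, 0, -0.03, 0], [0, 0, -0.03, 0]]]'; python3 steer.py '[[[0, 0, -0.01, 0], [0, 0, 0, 0], [0, 0, 0, 0], [0, 0, 0, 0]]]'
python3 - <<'E'
from rig import manip, viewer
from h import *
r=viewer.get_image("side");np.savez("side2.npz",**r)
crop(r,205,170,285,230,7,"pics/g2.png")
E
```

```text
clock: 4.45
position: [0.4377, 0.1445, 0.1293]
ee_rot: [-0.001, -0.11, 0.994, 0.0]
contact_force: [1.1, 0.9, 0.5]
width: 0.0378
gripper_force: 45.3
clock: 4.78
position: [0.4376, 0.1445, 0.1378]
ee_rot: [-0.001, -0.11, 0.994, -0.0]
contact_force: [0.8, 0.8, -1.0]
width: 0.0378
gripper_force: 45.3
```

View pics/g2.png

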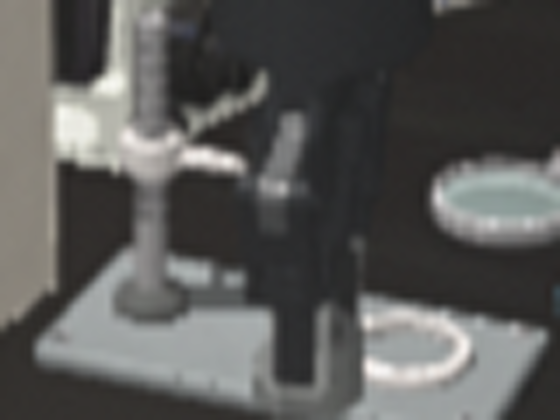

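The specimen is held between the fingers (crop bottom, about (255–360, 320–420)). I'll overlay the model to check its offset in the jaws.

Run:
```python
from puck import *
r=load("side2");x0,y0,f=225,200,12
I=cv2.resize(r["img"][y0:y0+42,x0:x0+50,::-1],None,fx=f,fy=f,interpolation=cv2.INTER_CUBIC)
for off,col in((0,(0,255,0)),(.006,(0,0,255))):
    yaw=3.36;p=(.4376+off*np.cos(1.792+1.571),.1445+off*np.sin(1.792+1.571))
    c,s=np.cos(yaw),np.sin(yaw)
    for L in(TOP,SL,[(x,y,0) for x,y in C]):
        h=cv2.convexHull(np.array([(proj(r,(p[0]+c*a-s*b,p[1]+s*a+c*b,.1034+d))+.5-[x0,y0])*f for a,b,d in L],np.float32)).astype(int)
        cv2.polylines(I,[h],True,col,1)
cv2.imwrite("pics/g3.png",I)
```

```text
(no output)
```

View pics/g3.png

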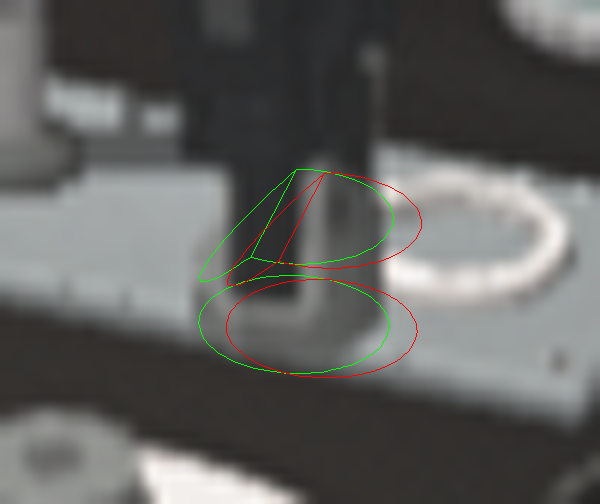

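Green (zero offset) matches, so the specimen is centred and its underside is 34.4 mm below the TCP. Next I refine the nest centre with a ring model and approach.

```bash
python3 - <<'E'
from puck import *
from scipy.optimize import minimize
S=8
def ring(r,p,box):
    u0,v0,u1,v1=box
    def m(R,zs):
        im=np.zeros(((v1-v0)*S,(u1-u0)*S),np.float32)
        P=np.array([(proj(r,(p[0]+R/.02*x,p[1]+R/.02*y,z))+.5-[u0,v0])*S for z in zs for x,y in C],np.float32)
        cv2.fillPoly(im,[cv2.convexHull(P).astype(np.int32)],1);return im
    out=m(.028,(.012,.02));i1=m(.0225,(.02,));i2=m(.0225,(.012,))
    fl=i1*i2;top=m(.028,(.02,))-i1;wall=out-np.maximum(top,i1)*out
    A=np.dstack([fl,np.clip(top,0,1),np.clip(wall,0,1),np.clip(i1-fl,0,1)])
    return cv2.GaussianBlur(cv2.resize(A,(u1-u0,v1-v0),interpolation=cv2.INTER_AREA),(0,0),.6).reshape(-1,4)
for n,b in(("side0",(250,210,280,230)),("top0",(240,196,272,222))):
    r=load(n);I=r["img"][b[1]:b[3],b[0]:b[2]].astype(float).mean(2).ravel()
    def c(p):
        A=ring(r,p,b);A=np.c_[A,1-A.sum(1)];k=np.linalg.lstsq(A,I,rcond=None)[0];return ((A@k-I)**2).mean()
    q=minimize(c,[.482,-.04],method="Nelder-Mead",options=dict(initial_simplex=[[.482,-.04],[.486,-.04],[.482,-.036]]));print(n,q.x,q.fun)
E
python3 go.py .482 -.040 .1378
```

```text
side0 [ 0.48488827 -0.04319492] 1687.3432348798797
top0 [ 0.48371756 -0.03881722] 218.1496530721157
pos [0.4374 0.1444 0.1375] y-ang 1.7920020333567677 tilt [-0.003  -0.0004 -1.    ] F [-0.3995  0.6611 -0.1083] w 0.03789943458130643
tool delta [-0.003  -0.1897 -0.0004]
```

```bash
python3 steer.py '[[[-0.0005, -0.032, 0, 0], [-0.0005, -0.032, 0, 0], [-0.0005, -0.032, 0, 0], [-0.0005, -0.032, 0, 0], [-0.0005, -0.032, 0, 0]]]' >/dev/null; python3 steer.py '[[[-0.0005, -0.0297, 0, 0], [0, 0, 0, 0], [0, 0, 0, 0], [0, 0, 0, 0], [0, 0, 0, 0]]]'
python3 - <<'E'
from puck import *
from scipy.optimize import minimize
S=8
def ring(r,p,box):
    u0,v0,u1,v1=box
    def m(R,zs):
        im=np.zeros(((v1-v0)*S,(u1-u0)*S),np.float32)
        P=np.array([(proj(r,(p[0]+R/.02*x,p[1]+R/.02*y,z))+.5-[u0,v0])*S for z in zs for x,y in C],np.float32)
        cv2.fillPoly(im,[cv2.convexHull(P).astype(np.int32)],1);return im
    i1=m(.0225,(.02,));o=np.maximum(m(.028,(.02,)),i1);A=np.dstack([i1,o-i1])
    return cv2.GaussianBlur(cv2.resize(A,(u1-u0,v1-v0),interpolation=cv2.INTER_AREA),(0,0),.7).reshape(-1,2)
for n,b in(("side0",(251,212,276,226)),("side2",(259,212,276,226)),("top0",(241,196,270,221))):
    r=load(n);I=r["img"][b[1]:b[3],b[0]:b[2]].astype(float).mean(2).ravel()
    def c(p):
        A=ring(r,p,b);A=np.c_[A,1-A.sum(1)];k=np.linalg.lstsq(A,I,rcond=None)[0];return ((A@k-I)**2).mean()
    q=minimize(c,[.482,-.04],method="Nelder-Mead",options=dict(initial_simplex=[[.482,-.04],[.486,-.04],[.482,-.036]]));print(n,q.x,q.fun)
r=load("side0");x0,y0,f=240,200,13
I=cv2.resize(r["img"][y0:y0+36,x0:x0+46,::-1],None,fx=f,fy=f,interpolation=cv2.INTER_CUBIC)
for p,z,R,col in(((.483,-.040),.02,1.4,(0,0,255)),((.483,-.04),.02,1.125,(0,255,0)),((.483,-.04),.012,1.4,(255,0,0))):
    cv2.polylines(I,[np.array([(proj(r,(p[0]+R*x,p[1]+R*y,z))+.5-[x0,y0])*f for x,y in C]).astype(np.int32)],True,col,1)
cv2.imwrite("pics/ring.png",I)
E
```

```text
clock: 5.67
position: [0.4822, -0.0387, 0.138]
ee_rot: [-0.001, -0.111, 0.994, 0.001]
contact_force: [0.2, 1.1, -0.7]
width: 0.0376
gripper_force: 45.4
side0 [ 0.48409854 -0.04102547] 1035.3577379006217
side2 [ 0.48327374 -0.04182737] 1129.864499780253
top0 [ 0.4830106  -0.03889601] 24.72195237386525
```

View pics/ring.png

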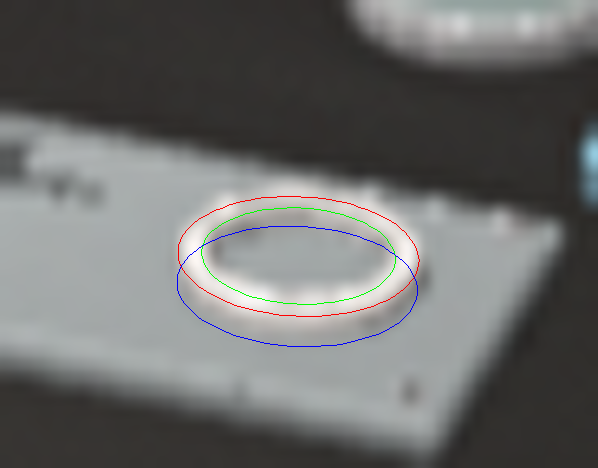

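The ring overlay sits within about a pixel; the top fit (0.483,-0.039) is the best. I descend to just above the ring and compare.

```bash
python3 steer.py '[[[0, 0, 0.02, 0], [0, 0, 0.02, 0], [0, 0, 0.02, 0], [0, 0, 0.016, 0], [0, 0, 0, 0]]]'>/dev/null; python3 steer.py '[[[0, 0, 0, 0], [0, 0, 0, 0]]]'; python3 go.py .483 -.0393 .058
python3 - <<'E'
from rig import manip, viewer
from h import *
r=viewer.get_image("side");np.savez("side3.npz",**r)
u=viewer.get_image("top");np.savez("top3.npz",**u)
a=[cv2.resize(i["img"][v:v+46,x:x+46,::-1],(400,400),interpolation=cv2.INTER_CUBIC) for i,x,v in((r,240,190),(u,230,185))]
cv2.imwrite("pics/g4.png",np.hstack(a))
E
```

```text
clock: 6.25
position: [0.4837, -0.0391, 0.0635]
ee_rot: [0.001, -0.111, 0.994, -0.0]
contact_force: [-0.1, 0.2, -0.7]
width: 0.0377
gripper_force: 45.4
pos [ 0.4837 -0.0391  0.0635] y-ang 1.7933083561788246 tilt [ 0.0011 -0.0001 -1.    ] F [-0.1114  0.175  -0.7213] w 0.037654454177366355
tool delta [ 0.0007 -0.      0.0055]
```

View pics/g4.png

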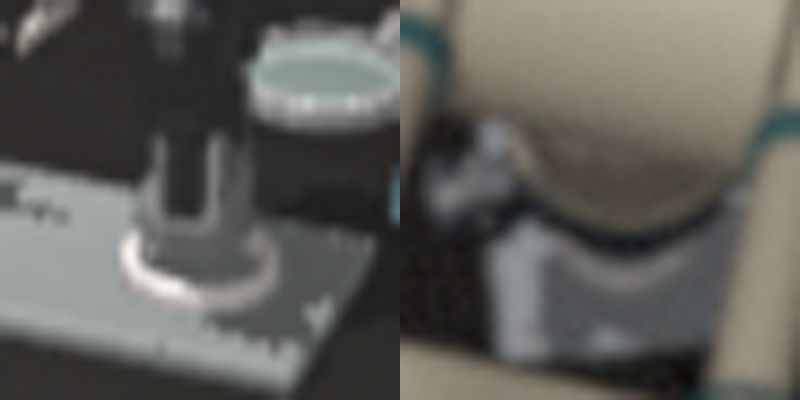

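The puck (crop centre about 197) sits centred over the ring (centre about 200). I lower it while watching the force; seated should read TCP z ≈ 0.0464.

```bash
python3 steer.py '[[[0.0004, 0, 0.004, 0], [0, 0, 0.003, 0], [0, 0, 0.003, 0], [0, 0, 0, 0], [0, 0, 0, 0]]]'; python3 steer.py '[[[0, 0, 0.003, 0], [0, 0, 0.003, 0], [0, 0, 0, 0], [0, 0, 0, 0]]]'
```

```text
clock: 6.77
position: [0.4826, -0.0399, 0.0526]
ee_rot: [-0.0, -0.11, 0.994, 0.0]
contact_force: [0.5, -0.2, -1.0]
width: 0.0372
gripper_force: 45.4
clock: 7.1
position: [0.4826, -0.0399, 0.0465]
ee_rot: [-0.0, -0.11, 0.994, 0.0]
contact_force: [-0.6, -1.1, -0.8]
width: 0.0374
gripper_force: 45.5
```

```bash
python3 steer.py '[[[0, 0, 0.001, 0], [0, 0, 0, 0], [0, 0, 0, 0]]]'; python3 steer.py '[[[0, 0, 0.001, 0], [0, 0, 0, 0], [0, 0, 0, 0]]]'
```

```text
clock: 7.35
position: [0.4826, -0.04, 0.0464]
ee_rot: [-0.0, -0.11, 0.994, -0.0]
contact_force: [-2.3, -2.2, 5.8]
width: 0.0376
gripper_force: 46.5
clock: 7.6
position: [0.4826, -0.04, 0.0463]
ee_rot: [0.0, -0.11, 0.994, -0.0]
contact_force: [-5.0, -1.0, 14.4]
width: 0.0375
gripper_force: 47.5
```

It is seated at exactly the expected height. I'll ease off, release and rise.

```bash
python3 steer.py '[[[0, 0, -0.0018, 0], [0, 0, 0, 0], [0, 0, 0, 0]]]'; python3 steer.py '[[[0, 0, 0, 0], [0, 0, 0, 0], [0, 0, 0, 0], [0, 0, 0, 0], [0, 0, 0, 0]]]' 0.062; python3 steer.py '[[[0, 0, -0.01, 0], [0, 0, -0.02, 0], [0, 0, -0.03, 0], [0, 0, -0.04, 0], [0, 0, -0.04, 0]]]'; python3 steer.py '[[[0, 0, -0.01, 0], [0, 0, 0, 0], [0, 0, 0, 0]]]'; python3 go.py .4919 -.2927 .2
python3 - <<'E'
from rig import manip, viewer
from puck import *
from scipy.optimize import minimize
r=viewer.get_image("side");np.savez("side4.npz",**r);np.savez("top4.npz",**viewer.get_image("top"))
b=(252,203,274,224)
for dz in(.012,.016,.02):
    q=minimize(lambda p:cost(r,p,dz,.008,b)[0],[.483,-.04,3.36],method="Nelder-Mead",options=dict(initial_simplex=[[.483,-.04,3.36],[.487,-.04,3.36],[.483,-.036,3.36],[.483,-.04,3.6]],maxiter=150))
    print(dz,q.x,q.fun)
# loupe rim fit on side0/top0
E
```

```text
clock: 7.85
position: [0.4826, -0.0398, 0.0465]
ee_rot: [-0.0, -0.11, 0.994, 0.0]
contact_force: [-1.0, -0.5, 2.2]
width: 0.0375
gripper_force: 45.8
clock: 8.27
position: [0.483, -0.0399, 0.0465]
ee_rot: [0.0, -0.11, 0.994, 0.0]
contact_force: [-0.2, -0.2, -0.7]
width: 0.0619
gripper_force: 0.0
clock: 8.68
position: [0.482, -0.0397, 0.1874]
ee_rot: [-0.001, -0.11, 0.994, 0.0]
contact_force: [0.6, 0.7, -0.9]
width: 0.062
gripper_force: 0.0
clock: 8.93
position: [0.4827, -0.0398, 0.1965]
ee_rot: [0.0, -0.11, 0.994, -0.0]
contact_force: [1.1, -0.1, -0.3]
width: 0.0621
gripper_force: 0.0
pos [ 0.4827 -0.0398  0.1965] y-ang 1.7920593909495859 tilt [ 0.0007  0.     -1.    ] F [ 1.0966 -0.1112 -0.2851] w 0.0621131660902221
tool delta [ 0.0465 -0.2488 -0.0035]
0.012 [ 0.49279626 -0.0243354   4.09416043] 2012.54646560398
0.016 [ 0.48997843 -0.01796542  4.15995328] 2006.7501420926437
0.02 [ 0.48403342 -0.01564896 -0.32731478] 1792.29230684832
```

Released cleanly. Now refine the loupe pose numerically by rim circle and brown-handle line.

```bash
python3 steer.py '[[[0, 0, 0, 0.125], [0, 0, 0, 0.125], [0, 0, 0, 0.125], [0, 0, 0, 0.125], [0, 0, 0, 0.125]]]' .06>/dev/null; python3 steer.py '[[[0, 0, 0, 0.125], [0, 0, 0, 0.125], [0, 0, 0, 0.125], [0, 0, 0, 0.125], [0, 0, 0, 0.125]]]'>/dev/null;python3 steer.py '[[[0, 0, 0, 0.125], [0, 0, 0, 0.125], [0, 0, 0, 0.125], [0, 0, 0, 0.125], [0, 0, 0, 0.125]]]'
python3 - <<'E'
from fit import *
from scipy.ndimage import label
for n,box in(("side0",(265,190,290,207)),("top0",(295,188,322,216))):
    r=load(n);u0,v0,u1,v1=box;I=r["img"].astype(int)
    g=I.max(2)>95;m=np.zeros_like(g);m[v0:v1,u0:u1]=g[v0:v1,u0:u1]
    print(n,"rim",circ(r,m,.009,.036))
    br=(I[:,:,0]-I[:,:,2]>35)&(I[:,:,0]<190)
    w=np.zeros_like(br);x0,y0,x1,y1=(281,178,310,200) if n=="side0" else(322,198,362,218)
    w[y0:y1,x0:x1]=br[y0:y1,x0:x1]
    v,u=np.nonzero(w);P=np.array([ray(r,a,b,.011)[:2] for a,b in zip(u,v)])
    l=cv2.fitLine(P.astype(np.float32),cv2.DIST_HUBER,0,1e-4,1e-4).ravel();print(len(u),"line ang",np.arctan2(l[1],l[0]),"pt",l[2:],"ends",P[P[:,1].argmin()],P[P[:,1].argmax()])
E
python3 go.py
```

```text
clock: 10.28
position: [0.4815, -0.0396, 0.1941]
ee_rot: [-0.002, 0.738, 0.675, -0.001]
contact_force: [0.3, 0.2, 0.3]
width: 0.0598
gripper_force: 0.0
side0 rim (array([ 0.50712577, -0.21325521,  0.04185495]), 59)
49 line ang 1.3893852 pt [ 0.4899587  -0.31982848] ends [ 0.48552253 -0.36258852] [ 0.49856094 -0.27740528]
top0 rim (array([ 0.50886505, -0.21033142,  0.0354308 ]), 65)
137 line ang 1.3592774 pt [ 0.4875889  -0.31227326] ends [ 0.4839011  -0.35524718] [ 0.49241874 -0.26910652]
pos [ 0.4815 -0.0396  0.1941] y-ang -0.08921383552573307 tilt [-0.0049  0.0012 -1.    ] F [0.3017 0.1844 0.2738] w 0.05982455231273204
```

```bash
python3 steer.py '[[[0, 0, 0, 0.117], [0, 0, 0, 0], [0, 0, 0, 0], [0, 0, 0, 0]]]' .045; python3 go.py .4915 -.2935 .19
```

```text
clock: 10.62
position: [0.4822, -0.0398, 0.1954]
ee_rot: [-0.001, 0.773, 0.634, -0.001]
contact_force: [-1.0, -0.9, 0.4]
width: 0.0448
gripper_force: 0.0
pos [ 0.4822 -0.0398  0.1954] y-ang -0.19756748032969482 tilt [-0.0024  0.0007 -1.    ] F [-0.9537 -0.8969  0.439 ] w 0.04484399402202379
tool delta [-0.247   0.0589  0.0052]
```

```bash
python3 steer.py '[[[-0.03, 0.0072, 0, 0], [-0.03, 0.0072, 0, 0], [-0.03, 0.0072, 0, 0], [-0.03, 0.0072, 0, 0], [-0.03, 0.0072, 0, 0]]]'>/dev/null; python3 steer.py '[[[-0.03, 0.0072, 0, 0], [-0.03, 0.0072, 0, 0], [-0.03, 0.0072, 0, 0], [0, 0, 0, 0], [0, 0, 0, 0]]]'>/dev/null;  python3 steer.py '[[[0, 0, 0.03, 0], [0, 0, 0.03, 0], [0, 0, 0.03, 0], [0, 0, 0, 0], [0, 0, 0, 0]]]'; python3 go.py .4915 -.2935 .04
python3 - <<'E'
from rig import manip, viewer
import numpy as np
for n in("side","top"):np.savez(n+"5.npz",**viewer.get_image(n))
E
python3 go.py .4915 -.2935 .04
```

```text
clock: 11.87
position: [0.4905, -0.2846, 0.1054]
ee_rot: [-0.002, 0.774, 0.634, -0.0]
contact_force: [-0.1, 0.4, 0.5]
width: 0.0452
gripper_force: 0.0
pos [ 0.4905 -0.2846  0.1054] y-ang -0.1983343139304807 tilt [-0.0035  0.0032 -1.    ] F [-0.1106  0.3691  0.5368] w 0.04519316716727057
tool delta [-0.0087  0.003   0.0654]
pos [ 0.4926 -0.2865  0.1081] y-ang -0.19880460600638847 tilt [ 0.002  -0.0012 -1.    ] F [0.2861 0.8769 0.0908] w 0.04476351167503553
tool delta [-0.007   0.0002  0.0681]
```

```bash
python3 steer.py '[[[-0.007, 0, 0.02, 0], [0, 0, 0.02, 0], [0, 0, 0.02, 0], [0, 0, 0.01, 0], [0, 0, 0, 0]]]'>/dev/null; python3 steer.py '[[[0, 0, 0, 0], [0, 0, 0, 0]]]'; python3 go.py .4915 -.2935 .029
```

```text
clock: 12.55
position: [0.4914, -0.2941, 0.0382]
ee_rot: [0.002, 0.774, 0.633, 0.0]
contact_force: [0.2, -0.3, 0.6]
width: 0.0445
gripper_force: 0.0
pos [ 0.4914 -0.2941  0.0382] y-ang -0.19970978968071618 tilt [ 0.0026 -0.0019 -1.    ] F [ 0.1865 -0.2898  0.6474] w 0.04450906539172845
tool delta [ 0.0007 -0.      0.0092]
```

Run:
```python
from puck import *
from scipy.optimize import minimize
r=load("side5");b=(255,203,272,219)
for dz in(.012,.016):
  for y0 in(3.1,3.6):
    q=minimize(lambda p:cost(r,p,dz,.008,b)[0],[.483,-.04,y0],method="Nelder-Mead",options=dict(initial_simplex=[[.483,-.04,y0],[.486,-.04,y0],[.483,-.037,y0],[.483,-.04,y0+.3]],maxiter=150))
    print(dz,q.x,q.fun)
```

```text
0.012 [ 0.48711252 -0.03842592  4.39805503] 658.6180838915755
0.012 [ 0.48778363 -0.0398885   4.40495976] 658.0394988661144
0.016 [ 0.48862084 -0.0414853   2.26408224] 639.4460454575938
0.016 [ 0.48469663 -0.03355691  4.42898696] 656.20368915091
```

The puck fit is too coarse to say more than "in the nest"; the force and height readings already show it seated. Gripping the handle.

```bash
python3 steer.py '[[[0, 0, 0.005, 0], [0, 0, 0.005, 0], [0, 0, 0, 0], [0, 0, 0, 0]]]'; python3 steer.py '[[[0, 0, 0, 0], [0, 0, 0, 0], [0, 0, 0, 0], [0, 0, 0, 0], [0, 0, 0, 0]]]' 0.005 60; python3 steer.py '[[[0, 0, 0, 0], [0, 0, 0, 0], [0, 0, 0, 0], [0, 0, 0, 0], [0, 0, 0, 0]]]'; python3 go.py
```

```text
clock: 12.88
position: [0.49, -0.2932, 0.0264]
ee_rot: [-0.0, 0.774, 0.633, -0.0]
contact_force: [0.3, -0.4, -0.0]
width: 0.0451
gripper_force: 0.0
clock: 13.3
position: [0.4906, -0.2936, 0.027]
ee_rot: [0.001, 0.774, 0.633, 0.0]
contact_force: [0.8, 0.3, 3.7]
width: 0.014
gripper_force: 60.3
clock: 13.72
position: [0.4905, -0.2936, 0.027]
ee_rot: [0.0, 0.774, 0.633, 0.0]
contact_force: [0.1, 0.3, 5.3]
width: 0.0136
gripper_force: 60.5
pos [ 0.4905 -0.2936  0.027 ] y-ang -0.20007169244134337 tilt [ 0.0009 -0.0005 -1.    ] F [0.1132 0.2794 5.2807] w 0.013561253328719559
```

```bash
python3 steer.py '[[[0, 0, -0.005, 0], [0, 0, -0.01, 0], [0, 0, -0.015, 0], [0, 0, -0.02, 0], [0, 0, -0.02, 0]]]' - 75; python3 steer.py '[[[0, 0, -0.02, 0], [0, 0, -0.01, 0], [0, 0, 0, 0], [0, 0, 0, 0], [0, 0, 0, 0]]]'; python3 go.py .4657 -.1236 .125
```

```text
clock: 14.13
position: [0.4893, -0.2928, 0.0968]
ee_rot: [-0.001, 0.774, 0.633, -0.0]
contact_force: [0.9, 0.2, -1.4]
width: 0.0139
gripper_force: 73.9
clock: 14.55
position: [0.4893, -0.2927, 0.1254]
ee_rot: [-0.001, 0.774, 0.633, -0.0]
contact_force: [-0.3, -0.3, -2.6]
width: 0.0137
gripper_force: 74.0
pos [ 0.4893 -0.2927  0.1254] y-ang -0.19997293702838217 tilt [-0.0021  0.0017 -1.    ] F [-0.3394 -0.3265 -2.5578] w 0.01369415538374841
tool delta [ 0.1611 -0.0567  0.0007]
```

```bash
python3 steer.py '[[[0.01, -0.0035, 0, 0], [0.02, -0.007, 0, 0], [0.022, -0.0078, 0, 0], [0.022, -0.0078, 0, 0], [0.022, -0.0078, 0, 0]]]'>/dev/null; python3 steer.py '[[[0.022, -0.0078, 0, 0], [0.02, -0.007, 0, 0], [0.015, -0.005, 0, 0], [0.008, -0.003, 0, 0], [0, 0, 0, 0]]]' >/dev/null; python3 steer.py '[[[0, 0, 0, 0], [0, 0, 0, 0], [0, 0, 0, 0], [0, 0, 0, 0]]]'; python3 go.py .4657 -.1236 .1125
python3 - <<'E'
from rig import manip, viewer
from fit import *
for n in("side","top"):np.savez(n+"6.npz",**viewer.get_image(n))
s=manip.get_state();z=s["position"][2]-.027+.006
r=load("side6");t=load("top6")
print("pred lens",z)
for k,q in(("side",r),("top",t)):
    print(k,[proj(q,(.4826+a,-.04+b,z)).round(1) for a,b in((0,0),(.036,0),(-.036,0),(0,.036),(0,-.036))])
d=np.abs(r["img"].astype(int)-load("side5")["img"]).sum(2)
# glass/rim bright pixels
I=r["img"].astype(int);J=load("side5")["img"].astype(int)
sub=I[176:212,240:290].mean(2).astype(int)
for row in range(0,36):print(176+row,' '.join('%3d'%x for x in sub[row]))
E
```

```text
clock: 15.72
position: [0.4669, -0.1252, 0.1265]
ee_rot: [0.0, 0.775, 0.633, 0.0]
contact_force: [0.6, -0.5, -1.7]
width: 0.0136
gripper_force: 74.0
pos [ 0.4669 -0.1252  0.1265] y-ang -0.2010867189195934 tilt [ 0.0001 -0.0002 -1.    ] F [ 0.6413 -0.548  -1.7155] w 0.013619733106989001
tool delta [ 0.0013 -0.0015  0.014 ]
pred lens 0.10549624401561189
side [array([263.7, 193.8]), array([252.7, 191.1]), array([275. , 196.5]), array([258.4, 198.6]), array([268.8, 189.2])]
top [array([255.7, 204.7]), array([255.8, 192.7]), array([255.5, 216.9]), array([243.5, 204.5]), array([267.9, 204.9])]
176  33  37  86 135 140 138 136 133 131 130 125  98  58  42  43  43  43  43  43  43  42  43  42  42  42  42  41  42  43  42  41  41  42  39  55 116 121  59  34  32  48 117 128  84  46  39  37  40  41  43
177  36  42  97 136 140 137 136 133 132 127 100  59  43  43  43  44  43  43  44  43  43  43  42  43  42  42  42  43  41  42  42  41  41  40  55 119 121  59  35  33  48 119 137  81  45  38  39  39  43  45
178  39  45 109 137 139 137 136 135 132 103  60  44  44  44  45  44  44  43  44  43  43  43  42  
[... 6138 characters left out ...]
  47  46  46  47  45  45  45  44  44  43  43  43  38  36  32  32  30  31  49  89 101 101
209 138 134 127 111 106  81  69  58  51  51  46  45  43  43  44  45  45  44  46  45  45  43  45  43  45  44  43  44  44  45  45  45  45  45  44  45  45  44  45  43  44  42  40  37  35  38  79  97 100  99
210 136 134 138 152 153 140 135 130 112 106  81  69  57  50  50  45  44  43  43  45  44  45  52  54  54  50  45  44  44  44  44  44  44  45  44  44  45  45  45  44  44  44  43  37  36  58 105 107 105 104
211  93  97 137 165 168 168 169 166 155 152 140 134 129 110 105  80  68  57  50  48  48  53  67  69  69  67  64  55  46  44  44  43  44  44  44  44  44  45  44  43  45  44  43  33  37  97 166 157 157 158
```

```bash
cat > lens.py <<'E'
from puck import *
from scipy.optimize import minimize
from scipy.spatial.transform import Rotation as R
a=np.array([.1985,.980,0])
def sil(r,p,box,S=8):
    x,y,z,roll,pit=p;u0,v0,u1,v1=box
    Q=R.from_rotvec(roll*a)*R.from_rotvec(pit*np.array([-a[1],a[0],0]))
    P=[Q.apply([1.8*c,1.8*s,h])+[x,y,z] for h in(-.006,.006) for c,s in C]
    im=np.zeros(((v1-v0)*S,(u1-u0)*S),np.float32)
    cv2.fillPoly(im,[cv2.convexHull(np.array([(proj(r,q)+.5-[u0,v0])*S for q in P],np.float32)).astype(np.int32)],1)
    return cv2.GaussianBlur(cv2.resize(im,(u1-u0,v1-v0),interpolation=cv2.INTER_AREA),(0,0),.5)
def fit(r,x0,free,box,hide):
    u0,v0,u1,v1=box
    I=np.clip((r["img"][v0:v1,u0:u1].astype(float).mean(2)-45)/70,0,1)
    W=np.ones_like(I)
    for h in hide:W[h[1]-v0:h[3]-v0,h[0]-u0:h[2]-u0]=0
    def f(d):
        p=np.array(x0,float);p[free]+=d*np.array([.004,.004,.004,.08,.08])[free];return (W*(sil(r,p,box)-I)**2).mean()
    q=minimize(f,np.zeros(len(free)),method="Powell",options=dict(maxiter=30));p=np.array(x0,float);p[free]+=q.x*np.array([.004,.004,.004,.08,.08])[free];return p,q.fun
E
python3 - <<'E'
from lens import *
np.set_printoptions(precision=4,suppress=True)
r=load("side6");x0=[.4838,-.0416,.1055,0,0];b=(250,182,280,203);h=[(268,182,280,190),(250,182,256,188)]
print(fit(r,x0,[0,2],b,h));print(fit(r,x0,[0,2,3,4],b,h))
# reference: loupe lying flat at start
s0=load("side0");print("flat",fit(s0,[.5085,-.2103,.006,0,0],[0,1],(264,189,290,208),[(279,189,290,197)]))
for hh in(.088,.09,.092,.094,.096):print(hh,proj(r,(.5572,-.032,hh)),proj(load("top0"),(.5572,-.032,hh)))
print(proj(r,(.4826,-.04,.038)))
E
```

```text
(array([ 0.4845, -0.0416,  0.1083,  0.    ,  0.    ]), np.float64(0.002952262211036544))
(array([ 0.4843, -0.0416,  0.1084,  0.0226, -0.0001]), np.float64(0.0023477642225520922))
flat (array([ 0.512 , -0.2158,  0.006 ,  0.    ,  0.    ]), np.float64(0.02224587902161024))
0.088 [239.8626 194.6022] [253.293  181.1916]
0.09 [239.8722 194.005 ] [253.2939 181.0529]
0.092 [239.8818 193.407 ] [253.2948 180.9137]
0.094 [239.8914 192.8082] [253.2958 180.774 ]
0.096 [239.9011 192.2085] [253.2967 180.6338]
[262.8252 213.9493]
```

The side view reads the lens at 0.1083 and the pointer tip at 0.092 with the same calibration, so the lens must come down 16 mm. The loupe fits as level.

```bash
python3 steer.py '[[[0.0013, -0.0015, 0.003, 0], [0, 0, 0.005, 0], [0, 0, 0.005, 0], [0, 0, 0.003, 0], [0, 0, 0, 0]]]'>/dev/null; python3 steer.py '[[[0, 0, 0, 0], [0, 0, 0, 0], [0, 0, 0, 0], [0, 0, 0, 0]]]'; python3 go.py .4657 -.1236 .1102
python3 - <<'E'
from rig import manip, viewer
from lens import *
np.set_printoptions(precision=4,suppress=True)
for n in("side","top"):np.savez(n+"7.npz",**viewer.get_image(n))
r=load("side7");p=manip.get_state()["position"];x0=[p[0]+.0169,p[1]+.0836,p[2]-.021,0,0];print(x0)
print(fit(r,x0,[0,2],(250,187,280,208),[(268,187,280,195),(250,187,254,191)]))
print(r["img"][189:199,232:246].mean(2).astype(int))
# top: pixels of the specimen / rim that show past the arm
t=load("top7");print("top px",proj(t,x0[:3]));print(t["img"][190:222,240:272].mean(2).astype(int)[::2])
E
```

```text
clock: 16.57
position: [0.4656, -0.1229, 0.1108]
ee_rot: [0.0, 0.774, 0.633, 0.0]
contact_force: [-0.4, -0.2, -1.0]
width: 0.0135
gripper_force: 74.0
pos [ 0.4656 -0.1229  0.1108] y-ang -0.20000594906305189 tilt [ 0.0005 -0.0001 -1.    ] F [-0.3786 -0.2069 -0.955 ] w 0.013483266548798285
tool delta [-0.0007  0.0003  0.0006]
[np.float64(0.48243838185388843), np.float64(-0.039196770626965166), np.float64(0.08976566752087985), 0, 0]
(array([ 0.4834, -0.0392,  0.0925,  0.    ,  0.    ]), np.float64(0.0026725206169015583))
[[103  59  40  40  42  43  44  45  45  44  43  47  85 117]
 [ 97  74  71  59  47  41  41  43  44  44  42  54 102  91]
 [192 188 193 148 107  83  65  50  43  43  51  99 145 112]
 [231 227 232 210 199 206 166 105  56  46  92 175 160 125]
 [170 165 177 190 198 218 191 158  82  56 123 176 131  97]
 [ 68  70  89 112 110 127 129 136  75  60 134 122  91  59]
 [ 44  44  46  51  49  52  54  58  46  55 116  84  51  43]
 [ 46  46  46  45  45  44  44  45  44  47  73  53  44  45]
 [ 45  46  47  46  46  47  47  47  46  48  49  46  45  47]
 [ 46  46  45  46  46  48  47  48  48  47  46
[... 1470 characters left out ...]
9 119 105  92  92 101 111 120 129]
 [100 130 143 144 140 140 146 163 179 176 159 151 150 146 138 132 134 140
  143 144 142 137 130 122 106  91  80  82  82  79  82  72]
 [ 95 127 142 143 142 139 135 137 145 155 153 149 143 135 131 134 140 142
  142 142 136 132 122 107  91  83  79  80  83  82  81  65]
 [ 90 124 139 143 144 143 142 140 139 136 131 130 128 129 133 140 142 144
  142 139 130 122 109  94  83  80  81  80  81  81  80  67]
 [ 77 115 136 143 143 144 145 141 144 139 134 126 119 131 140 143 145 142
  138 131 122 109  94  83  81  81  79  84  84  83  79  73]
 [ 67 105 133 143 144 144 141 142 144 140 137 132 133 140 142 143 142 139
  130 122 110  95  84  82  83  83  84  83  79  76  79  82]]
```

The lens fits at 0.0925 and the pointer tip at about 0.0925, both centred over the nest. I let it settle and hand in.

```bash
python3 steer.py '[[[0, 0, 0, 0], [0, 0, 0, 0], [0, 0, 0, 0], [0, 0, 0, 0], [0, 0, 0, 0]]]'; python3 -c "
from rig import manip, viewer
print(manip.sign_off())"
```

```text
clock: 17.08
position: [0.4654, -0.1228, 0.1106]
ee_rot: [-0.0, 0.774, 0.633, 0.0]
contact_force: [-0.3, -1.0, -1.2]
width: 0.0136
gripper_force: 74.0
the job is handed in; nothing more can be done
None
```

I handed the job in at 17 s: the chipped specimen is seated and released in the nest, and the loupe is held level over it with its lens at pointer height (about 92 mm by camera, 90 mm by arm position). I confirmed the seating by contact height and force, since the last camera fits of the specimen were unclear.

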